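Load the price-tag printer and trip its feed switch

ROBOT

A 6-joint arm with a two-finger parallel gripper is mounted at the origin on the work surface. World frame = base frame: x ahead of the robot, y to its left, z up, the work surface at z = 0. Lengths are in mm, angles in rad, forces in N, time in s.
With the tool pointing down it reaches from about 275 to 825 mm from the base axis. Payload 4.9 kg.
Tool frame: the origin (TCP) lies at the very end of the fingers, on their centre line; the grasp point (between the pads) lies 19 mm behind it; z points along the fingers, y is the direction in which the jaws open and shut (so a half turn about z gives the same grasp; the last joint's range is limited). The gripper opens to 85 mm and grips with 20 to 120 N. Pads are 22 mm wide; open, the fingers measure 114 mm over their backs; the gripper's body (76 mm by 85 mm) begins 54 mm behind the grasp point. The pads swing forward as they close: fully open they stand 13 mm farther back than shut.
Start: joints at [1.164, 0.326, -0.193, 1.052, 0, 1.437], TCP at [148.18, 529.68, 231.281] pointing down, gripper open.
Joint ranges: [-2.65, 2.65], [-0.97, 1.79], [-1.3, 1.35], [-1.93, 2.1], [-1.47, 1.37], [-3.14, 3.14]. Speed limits (rad/s): [2.57, 2.57, 3.14, 3.14, 3.14, 3.14].

INTERFACE

Orientations are given as [roll, pitch, yaw] about the fixed x, y, z axes, in that order (R = Rz(yaw) Ry(pitch) Rx(roll)).
In Python, from bench import bot, solve_ik, imaging gives the robot as it stands. Calls block until the motion is done:
- bot.move_ptp(position, orientation): joint-space move of the TCP to a pose.
- bot.movel(position, rot=None, max_speed=150, threshold=None): straight line of the TCP; rot=None keeps the orientation; max_speed is the mean speed in mm/s. With threshold (N) it stops when the force on the tool has changed by that much, and returns True; else False.
- bot.move_j(angles): joint-space move.
- bot.grip(opening, effort=None): opening from 0.0 (shut) to 1.0 (fully open); effort is the grip in N (None keeps the last); returns when the fingers have stopped.
- bot.dwell(seconds).
- solve_ik(position, orientation): joint angles nearest the present ones, or None.
- bot.get_state(): the state.
- imaging.capture(name): name is "scene" or "top"; returns the picture (400x640x3 uint8, blue, green, red); there is no depth.
- imaging.camera_model(name): a dict with "K" (3x3 intrinsics, pixels), "k1" (the pictures are not rectified: a ray, as slopes to the right and down, at radius r is drawn at 1 + k1 r^2 times it, then the intrinsics apply), "position" and "rotation" of the camera in the world. Camera axes: x right, y up, looking along -z (the intrinsics and any distortion apply to the point x, -y, -z); pixel columns grow to the right and rows downward; lengths in mm; the calibration is good to about 2 mm. A picture is of the moment at which its call begins. camera_model takes no time and is no camera call.
A pose or a line that the arm cannot do raises bot.IKError and nothing moves.
- bot.sign_off(): hands the job in, once; it reports no verdict.
The state is a dict: "t": time; "qpos": joint angles; "joint_velocities": joint speeds; "effort": joint torques, N m; "tcp_pos": TCP position; "orientation": TCP orientation; "contact_force": force on the tool from outside, world axes, zero at the start; "wrist_torque": the same for the moment, N m; "opening": opening from 0.0 (shut) to 1.0 (fully open).
Only numpy, scipy, OpenCV 4.12 (cv2) and the standard library are available. Lean on these libraries where they do the work, as an engineer would, in place of code of your own. Each camera call takes 0.05 s, during which the arm holds its last target.

TASK

Get the price-tag printer ready: set the ribbon cartridge upright in the printer's cradle with its nose in the notch, and swing the clamp all the way shut over it so that the cartridge is pressed home. Then feed one tag: press the roller lever of the microswitch gently, just until it clicks and no further, keep it there for half a second, and let it spring back. Leave the shakers and the mills standing where they are.

Things in the scene. Friction and masses are not known exactly. Their poses are not given: they have to be found in the camera images.
- cartridge: Loose black ribbon cartridge, about 120 g, upright on the table, on either side of the printer: a block 60 (x) x 34 (y) x 45 mm high, with a nose 18 long x 16 wide x 20 mm high low on its -x end. Grip it across the 34 mm, near the top. Origin: centre of the block's underside; x along the length, nose to -x; z up. A shaker stands off each end.
- printer: Fixed grey tag printer, hood off, deck 45 mm high. Origin: at table height under the centre of the cradle; z up; the deck reaches from x = -90 to +160 mm, y = -60 to +60; a paper roll stands on it at x = 95 to 155 mm, 106 mm high, and two steel hinge ears at x = 75, 115 mm high.
- cradle (a point): Centre of the sprung plate's rest level in the cradle, a black-walled pocket 66 x 40 mm inside, wall tops 66 mm above the table; axes as the printer. A 22 mm notch in the -x wall takes the cartridge's nose: its origin goes to the printer's x = y = 0, axes parallel. Put in, its underside rests 55 mm above the table; the shut clamp drives it down to 50 mm (home) against a 3 to 4.5 N spring.
- clamp (a joint): Hinge of the clamp, rad: 0 = fully shut (end stop, arm level over the cartridge), grows as it opens; starts at 1.6 to 2.0 (upright or leaning away from the cradle, to the printer's +x). Axis along the printer's y, at its x = +75 mm, 105 mm above the table. Steel arm 18 mm wide; stiff (0.35 N m): it stays where it is left, also when shut. Closing takes 3 to 6 N at the cross bar.
- clamp_bar (a point): Centre of the black round cross bar at the free end of the clamp arm, 115 mm from the hinge axis; bar 12 mm thick, 64 mm long, along the printer's y. At joint value q it is at printer x = 75 - 115 cos q mm, 105 + 115 sin q mm above the table (shut: x = -40, centre 105 mm, top 111 mm).
- switch: Fixed roller lever microswitch on a dark steel stand, base 125 (x) x 56 (y) x 12 mm; black switch block on it, its top 68 mm high (88 mm at the pivot). Origin: centre of the underside of the base; z up. The steel lever rises from its pivot (x = +25 mm, 85 mm high) towards -x and carries the roller at its end. May stand on either side of the printer; the two mills stand to its +y and -y sides.
- lever (a joint): Angle of the switch lever, rad: 0 = at rest, grows as the roller is pressed down. It clicks at 0.18; above 0.28 it is overtravelled and damaged (hard stop at 0.42). It springs back to 0 when let go. About 1 N at the roller to start, about 2.3 N at the click.
- roller (a point): Centre of the small white roller at the lever's free end (18 mm diameter, 11 mm wide, axle along the switch's y), 60 mm from the pivot. At rest at switch x = -31 mm, y = 0, centre 105.6 mm and top 114.6 mm above the table. It clicks when its top is pressed down to 104 mm; below 98 mm is overtravel.
- shaker_tall: Bystander: white ceramic shaker, 42 mm diameter, 72 mm high, loose, off the cartridge's +x end. Origin: centre of its underside.
- shaker_pot: Bystander: terracotta pot-shaped shaker, 46 mm diameter, 68 mm high, loose, off the cartridge's nose end. Origin: centre of its underside.
- pepper_mill: Bystander: dark wooden pepper mill, 46 mm diameter, 130 mm high, loose, 65 to 90 mm to the +y side of the switch. Origin: centre of its underside.
- salt_mill: Bystander: pale wooden salt mill, 48 mm diameter, 118 mm high, loose, 65 to 90 mm to the -y side of the switch. Origin: centre of its underside.
There are look-alikes about, which are no part of the job. Of the things shaped like the switch, the steel one is meant.

How it is judged:
By the outcome, as a careful person would: the job done as asked, in the order asked, and still so for the second after the job is handed in, with the robot touching nothing.
It also fails if it takes over 72 s, if anything falls off the work surface, if the arm or the gripper's body presses on something with over 40 N, if the wrist force passes 120 N, or if a joint passes its speed limit or range.

## Working session

There is one attempt and no reset: what is moved stays moved. The work goes in short steps, each a Python script; the robot and the scene stay as the last script left them, time stands still between calls to the robot, and variables do not carry over. Pictures are saved under pics/ and viewed, and the job is handed in when it is done.

```bash
ls; mkdir -p pics
python3 - <<'E'
from bench import bot, solve_ik, imaging
import cv2
for n in("scene","top"):
    im=imaging.capture(n); cv2.imwrite(f"pics/{n}0.png",im)
    m=imaging.camera_model(n); print(n,m)
print(bot.get_state()["t"],bot.get_state()["orientation"])
E
```

```text
pics
scene {'K': array([[477.02628472,   0.        , 316.34880596],
       [  0.        , 477.02628472, 193.37924916],
       [  0.        ,   0.        ,   1.        ]]), 'k1': -0.06345424334135198, 'position': array([1140.58165952,  427.8247288 , 1113.52369712]), 'rotation': array([ 0.63850615, -0.01161148,  2.2075639 ])}
top {'K': array([[392.9316681 ,   0.        , 320.00147964],
       [  0.        , 392.9316681 , 196.53414365],
       [  0.        ,   0.        ,   1.        ]]), 'k1': -0.01166598284790045, 'position': array([ 365.69197499,   -8.49430941, 1248.55637977]), 'rotation': array([ 0.12058553, -0.00900451, -1.57567351])}
0.1 [-3.14005596e+00 -2.03682974e-04  2.86877996e+00]
```

View pics/scene0.png

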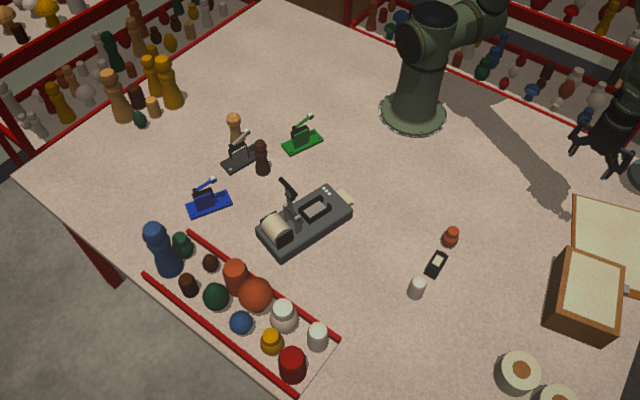

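View pics/top0.png

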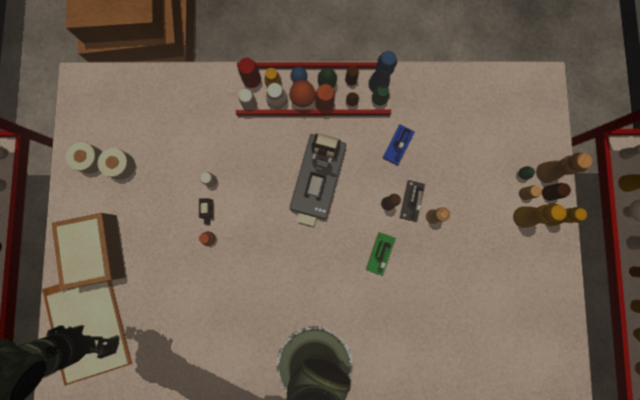

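```bash
cat > h.py <<'E'
import numpy as np, cv2
from scipy.spatial.transform import Rotation as Rn
from bench import bot, solve_ik, imaging
def ray(n,px):
    m=imaging.camera_model(n)
    k=m["k1"]
    u=cv2.undistortPoints(np.array([[px]],float),m["K"],np.array([k,0,0,0,0.]))[0,0]
    return np.array(m["position"]),Rn.from_euler("xyz",m["rotation"]).as_matrix()@np.array([u[0],-u[1],-1])
def plane(n,px,z):
    p,d=ray(n,px); return p+d*(z-p[2])/d[2]
def proj(n,X):
    m=imaging.camera_model(n)
    c=Rn.from_euler("xyz",m["rotation"]).as_matrix().T@(np.array(X,float)-m["position"])
    u=np.array([c[0],-c[1]])/-c[2]; u=u*(1+m["k1"]*(u@u))
    return m["K"][:2,:2]@u+m["K"][:2,2]
def tri(a,b):
    (p,d),(q,e)=ray("scene",a),ray("top",b)
    s=np.linalg.lstsq(np.c_[d,-e],q-p,rcond=None)[0]
    A,B=p+d*s[0],q+e*s[1]; return (A+B)/2,np.linalg.norm(A-B)
def crop(im,x,y,w,h,s,f):
    c=cv2.resize(im[y:y+h,x:x+w],None,fx=s,fy=s,interpolation=cv2.INTER_CUBIC)
    c=np.clip(c.astype(float)*1.6,0,255).astype(np.uint8); cv2.imwrite(f,c)
E
python3 - <<'E'
import cv2
from h import *
s=cv2.imread("pics/scene0.png");t=cv2.imread("pics/top0.png")
crop(t,280,120,100,75*1+40,5,"pics/t_pr.png")
crop(t,180,160,60,90,6,"pics/t_ca.png")
crop(t,370,170,85,60,8,"pics/t_sw.png")
crop(s,240,165,130,105,6,"pics/s_pr.png")
crop(s,400,215,75,90,6,"pics/s_ca.png")
crop(s,210,100,70,80,7,"pics/s_sw.png")
E
```

```text
(no output)
```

View pics/t_pr.png

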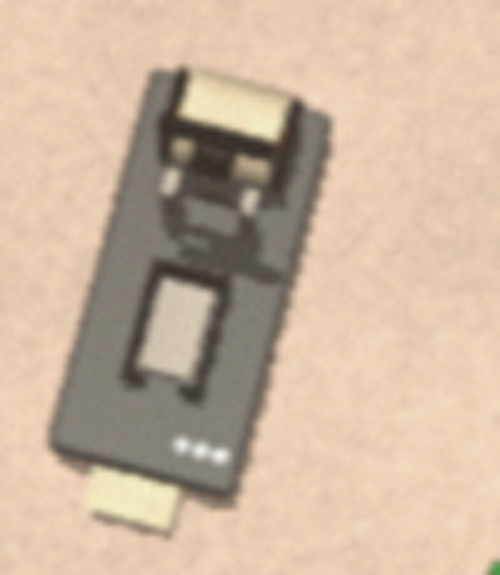

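View pics/t_ca.png

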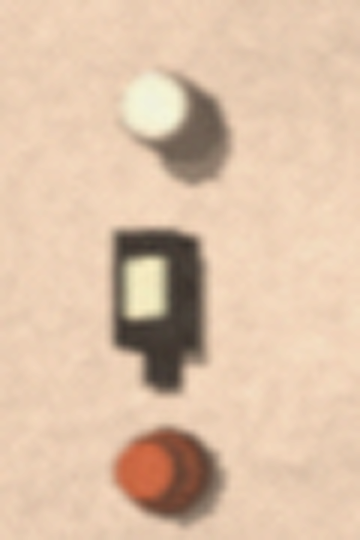

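View pics/t_sw.png

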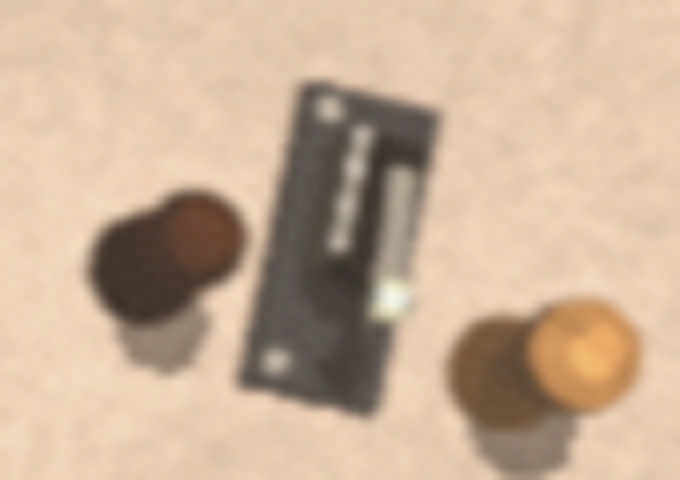

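View pics/s_pr.png

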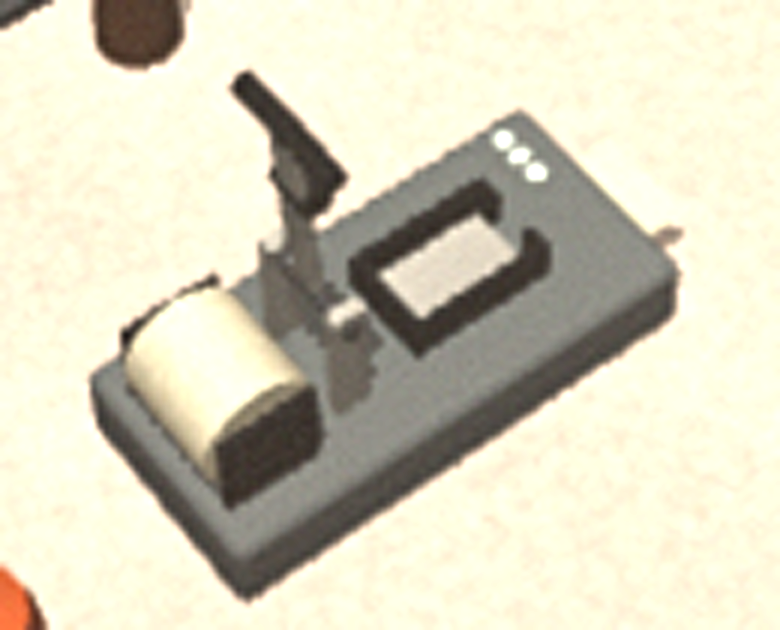

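View pics/s_ca.png

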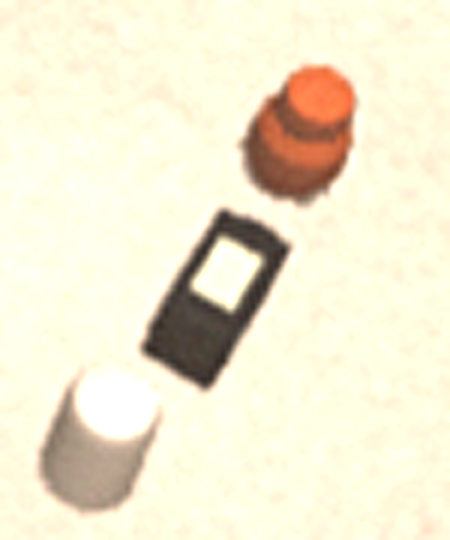

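View pics/s_sw.png

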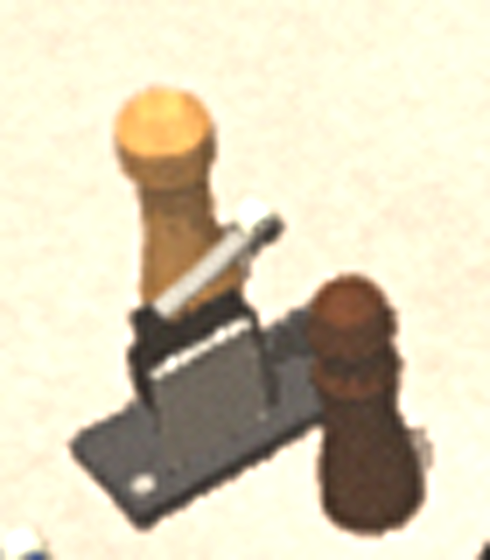

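Run:
```python
from h import *
np.set_printoptions(precision=1,suppress=True)
def S(ox,oy,s,x,y): return ((x+.5)/s-.5+ox,(y+.5)/s-.5+oy)
# deck corners: (x+,y+),(x+,y-),(x-,y+),(x-,y-)
T=[S(280,120,5,*p) for p in [(152,70),(330,115),(50,445),(235,490)]]
C=[S(240,165,6,*p) for p in [(247,560),(93,380),(677,275),(520,110)]]
loc=np.array([[160,60],[160,-60],[-90,60],[-90,-60]],float)
def fit(loc,W):
    M=cv2.estimateAffinePartial2D
    a=loc-loc.mean(0);w=W-W.mean(0)
    th=np.arctan2((a[:,0]*w[:,1]-a[:,1]*w[:,0]).sum(),(a*w).sum())
    R=np.array([[np.cos(th),-np.sin(th)],[np.sin(th),np.cos(th)]])
    t=W.mean(0)-R@loc.mean(0); return t,th,W-(loc@R.T+t)
for n,P in(("top",T),("scene",C)):
    W=np.array([plane(n,p,45)[:2] for p in P]); t,th,r=fit(loc,W); print(n,t,round(th,4),"\n",r)
for a,b in zip(C,T): print(tri(a,b))
# wall tops inner corners + label points
print("roller",tri(S(210,100,7,258,215),S(370,170,8,392,298)))
# switch base corners z=12 : (x+,y+),(x+,y-),(x-,y+),(x-,y-)
Ts=[S(370,170,8,*p) for p in [(300,82),(440,110),(238,385),(375,415)]]
loc2=np.array([[62.5,28],[62.5,-28],[-62.5,28],[-62.5,-28]])
W=np.array([plane("top",p,12)[:2] for p in Ts]); print(fit(loc2,W))
for p,l in (((140,522),(62.5,28)),((75,443),(62.5,-28))):
    print(l,plane("scene",S(210,100,7,*p),12))
# cartridge top z=45
Tc=[S(180,160,6,*p) for p in [(115,232),(178,232),(115,348),(178,350)]]
lc=np.array([[30,17],[30,-17],[-30,17],[-30,-17]])
W=np.array([plane("top",p,45)[:2] for p in Tc]); print("cart",fit(lc,W))
Cc=[S(400,215,6,*p) for p in [(207,375),(147,340),(288,245),(222,210)]]
W=np.array([plane("scene",p,45)[:2] for p in Cc]); print("cart",fit(lc,W))
```

```text
top [544.6  -5.4] -0.2562 
 [[-3.5 -1.6]
 [-2.4  2.8]
 [ 1.8 -1.9]
 [ 4.   0.7]]
scene [548.7   0.5] -0.2661 
 [[-5.2 -1.1]
 [-2.8  3.8]
 [ 5.2 -3.1]
 [ 2.8  0.4]]
(array([712. ,  11.7,  39.2]), np.float64(2.8080656139832554))
(array([ 682.5, -100.3,   38.6]), np.float64(3.339118359345974))
(array([475.5,  74.7,  32.7]), np.float64(0.647518387119473))
(array([445.7, -38.2,  38.4]), np.float64(4.49710197796224))
roller (array([ 472. , -306.7,  107.5]), np.float64(1.9716839784704452))
(array([ 501.9, -312. ]), np.float64(-0.23285206961023708), array([[-0.9,  0.4],
       [ 0.5, -0.8],
       [-0.2, -0.1],
       [ 0.6,  0.5]]))
(62.5, 28) [ 573.2 -295.7   12. ]
(62.5, -28) [ 557.8 -348.    12. ]
cart (array([477.5, 336.2]), np.float64(0.01869336003031776), array([[ 0.4, -0.5],
       [-0.3,  1.2],
       [ 0.8, -1.3],
       [-0.9,  0.6]]))
cart (array([490.7, 339.2]), np.float64(0.03758343301753562), array([[ 7.8, -2.7],
       [ 7.2,  3.2],
       [-7.7, -1.7],
       [-7.3,  1.2]]))
```

```bash
cat >> h.py <<'E'
def boxpts(t,th,x0,x1,y0,y1,z0,z1):
    c,s=np.cos(th),np.sin(th)
    P=[]
    for z in(z0,z1):
        for x,y in((x0,y0),(x1,y0),(x1,y1),(x0,y1)):
            P.append((t[0]+c*x-s*y,t[1]+s*x+c*y,z))
    return P
def overlay(im,n,boxes,x,y,w,h,s,f):
    c=cv2.resize(im[y:y+h,x:x+w],None,fx=s,fy=s,interpolation=cv2.INTER_CUBIC)
    c=np.clip(c.astype(float)*1.6,0,255).astype(np.uint8)
    for P in boxes:
        q=[tuple(int(v) for v in ((proj(n,X)-(x,y)+.5)*s)) for X in P]
        for i in range(4):
            j=(i+1)%4
            cv2.line(c,q[i],q[j],(0,255,255),1);cv2.line(c,q[i+4],q[j+4],(0,0,255),1);cv2.line(c,q[i],q[i+4],(0,255,0),1)
    cv2.imwrite(f,c)
E
cat > ov.py <<'E'
from h import *
import sys
s=cv2.imread("pics/scene0.png");t=cv2.imread("pics/top0.png")
def go(tag,pr,pth,ca,cth,sw,sth):
    B=lambda *a:[boxpts(*a)]
    bp=B(pr,pth,-90,160,-60,60,0,45)+B(pr,pth,-33,33,-20,20,55,66)
    bc=B(ca,cth,-30,30,-17,17,0,45)+B(ca,cth,-48,-30,-8,8,0,20)
    bs=B(sw,sth,-62.5,62.5,-28,28,0,12)+B(sw,sth,-40,-22,-5.5,5.5,96.6,114.6)
    o=[]
    for n,im,R in(("top",t,[(280,120,100,115,5),(180,160,60,90,6),(370,170,85,60,8)]),("scene",s,[(240,165,130,105,5),(400,215,75,90,6),(210,100,70,80,7)])):
        for k,(b,r) in enumerate(zip((bp,bc,bs),R)): overlay(im,n,b,*r,f"pics/{tag}_{n}{k}.png")
    for k in range(3):
        a=cv2.imread(f"pics/{tag}_top{k}.png");b=cv2.imread(f"pics/{tag}_scene{k}.png")
        hh=max(a.shape[0],b.shape[0]);z=lambda i:cv2.copyMakeBorder(i,0,hh-i.shape[0],0,0,cv2.BORDER_CONSTANT)
        c=np.hstack([z(a),z(b)]); f=min(1,800/c.shape[1],600/c.shape[0]); cv2.imwrite(f"pics/{tag}_{k}.png",cv2.resize(c,None,fx=f,fy=f,interpolation=cv2.INTER_AREA))
E
python3 -c "
from ov import *
go('o1',(546,-3),-.26,(477.5,336.2),.019,(501.9,-312),-.233)"
```

```text
(no output)
```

View pics/o1_0.png

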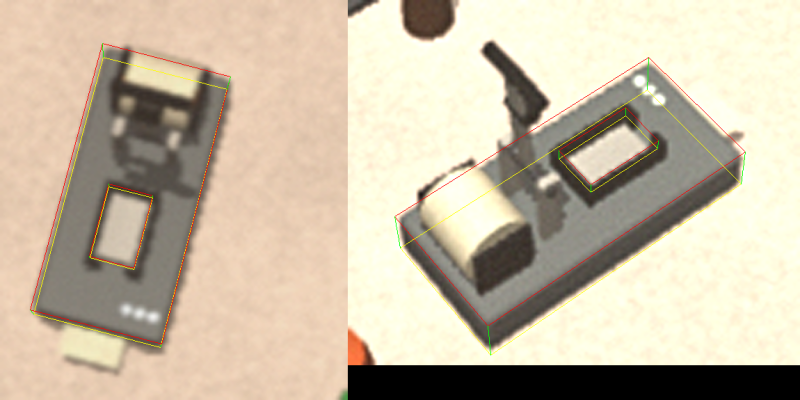

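View pics/o1_1.png

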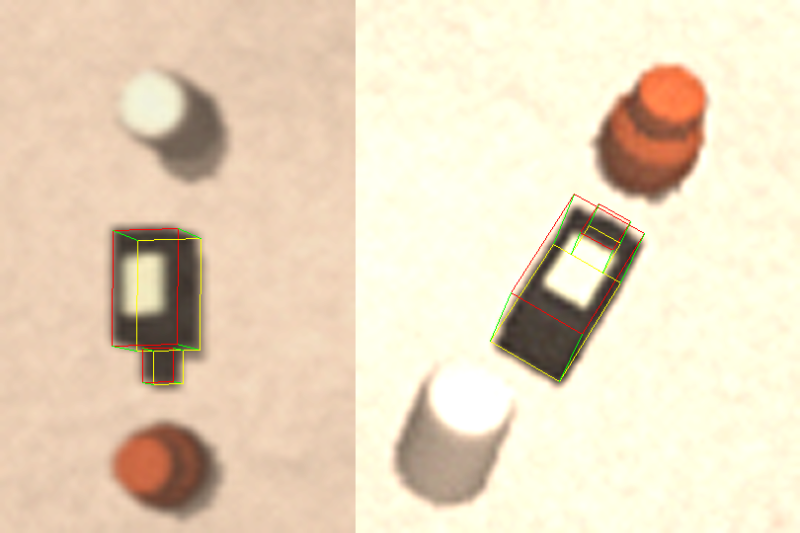

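View pics/o1_2.png

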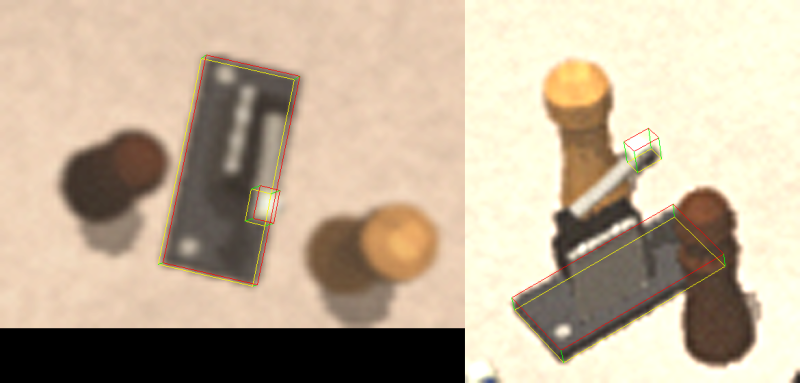

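Run:
```python
from ov import *
B=[boxpts((546,-3),-.26,-90,160,-60,60,0,45),boxpts((546,-3),-.26,-33,33,-20,20,55,66)]
overlay(s,"scene",B,290,175,75,60,10,"pics/z1.png")
overlay(t,"top",B,285,160,60,60,10,"pics/z2.png")
```

```text
(no output)
```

View pics/z1.png

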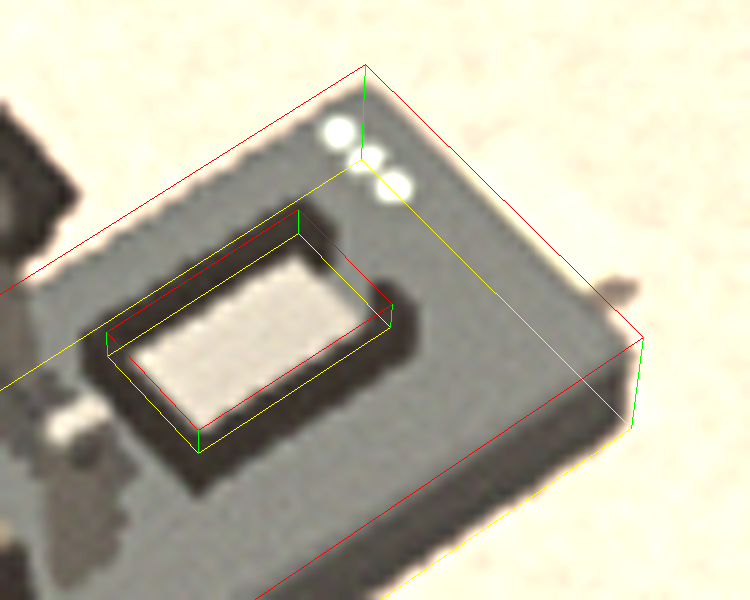

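View pics/z2.png

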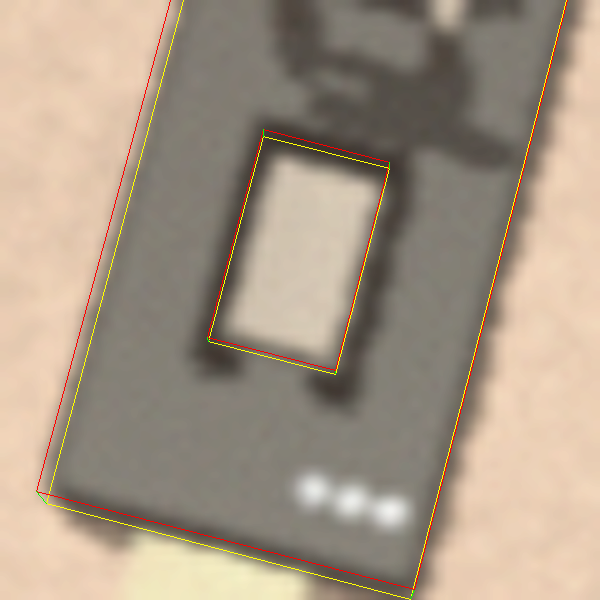

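Run:
```python
from ov import *
np.set_printoptions(precision=1,suppress=True,linewidth=150)
from scipy.ndimage import map_coordinates
def prof(n,im,A,B,N=41):
    # intensity along world segment A->B
    P=[np.array(A)+(np.array(B)-A)*k for k in np.linspace(0,1,N)]
    q=np.array([proj(n,p) for p in P]); 
    return map_coordinates(im.astype(float).mean(2),[q[:,1],q[:,0]],order=1)
th=-.26;R=np.array([[np.cos(th),-np.sin(th)],[np.sin(th),np.cos(th)]]);o=np.array([546,-3.])
def L(x,y,z): return np.r_[o+R@[x,y],z]
def edge(n,im,mk,rng,z):
    out=[]
    for k in rng[0]:
        a,b=rng[1];v=prof(n,im,L(*mk(k,a),z),L(*mk(k,b),z),81)
        g=np.gradient(v);i=np.argmax(abs(g)); out.append(a+(b-a)*i/80)
    return np.round(out,1),np.median(out)
for n,im in(("top",t),("scene",s)):
  print(n)
  print("y+ @45",edge(n,im,lambda k,a:(k,a),(range(-60,140,20),(45,75)),45))
  print("y- @45",edge(n,im,lambda k,a:(k,a),(range(-60,140,20),(-45,-75)),45))
  print("y+ @0",edge(n,im,lambda k,a:(k,a),(range(-60,140,20),(45,75)),0))
  print("y- @0",edge(n,im,lambda k,a:(k,a),(range(-60,140,20),(-45,-75)),0))
  print("x- @45",edge(n,im,lambda k,a:(a,k),((-50,-42,-35,35,42,50),(-75,-105)),45))
  print("x+ @45",edge(n,im,lambda k,a:(a,k),((-50,-40,40,50),(145,175)),45))
  print("x+ @0",edge(n,im,lambda k,a:(a,k),((-50,-40,-20,0,20,40,50),(145,175)),0))
  print("x- @0",edge(n,im,lambda k,a:(a,k),((-50,-40,40,50),(-75,-105)),0))
```

```text
top
y+ @45 (array([59.2, 60.4, 57.4, 56.6, 57.4, 57.4, 56.2, 55.1, 57.4, 56.2]), np.float64(57.375))
y- @45 (array([-62.6, -63.8, -66. , -63. , -64.5, -64.5, -63.8, -65.2, -63.8, -65.6]), np.float64(-64.125))
y+ @0 (array([64.5, 63.4, 62.2, 61.9, 60.8, 62.2, 63.8, 60. , 64.1, 60.8]), np.float64(62.25))Traceback (most recent call last):
  File "<stdin>", line 22, in <module>
  File "<stdin>", line 14, in edge
  File "<stdin>", line 7, in prof
  File "h.py", line 12, in proj
    m=imaging.camera_model(n)
ValueError: time passes only in moves, steps and waits
```

```bash
sed -i 's/imaging.camera_model(n)$/CM(n)/' h.py; sed -i '3a import functools\n@functools.lru_cache(None)\ndef CM(n): return imaging.camera_model(n)' h.py
cat > ed.py <<'E'
from ov import *
np.set_printoptions(precision=1,suppress=True,linewidth=150)
from scipy.ndimage import map_coordinates
def prof(n,im,A,B,N=81):
    P=[np.array(A)+(np.array(B)-A)*k for k in np.linspace(0,1,N)]
    q=np.array([proj(n,p) for p in P]); 
    return map_coordinates(im.astype(float).mean(2),[q[:,1],q[:,0]],order=1)
def mk(o,th):
    R=np.array([[np.cos(th),-np.sin(th)],[np.sin(th),np.cos(th)]])
    return lambda x,y,z: np.r_[np.array(o)+R@[x,y],z]
def edge(n,im,L,ax,ks,a,b,z):
    out=[]
    for k in ks:
        f=(lambda v:L(v,k,z)) if ax=="x" else (lambda v:L(k,v,z))
        v=prof(n,im,f(a),f(b)); g=np.gradient(v);i=np.argmax(abs(g)); out.append(a+(b-a)*i/80)
    return np.round(out,1),round(float(np.median(out)),1)
E
python3 - <<'E'
from ed import *
L=mk((546,-3),-.26)
X=range(-60,140,20)
for n,im in(("top",t),("scene",s)):
  print(n)
  for z in(45,0):
    for ax,ks,a,b in(("y",X,45,75),("y",X,-45,-75),("x",(-50,-42,-35,35,42,50),-75,-105),("x",(-50,-40,-20,0,20,40,50),145,175)):
      print(z,ax,a,*edge(n,im,L,ax,ks,a,b,z))
E
```

```text
top
45 y 45 [59.2 60.4 57.4 56.6 57.4 57.4 56.2 55.1 57.4 56.2] 57.4
45 y -45 [-62.6 -63.8 -66.  -63.  -64.5 -64.5 -63.8 -65.2 -63.8 -65.6] -64.1
45 x -75 [-101.2  -99.   -98.6 -100.1  -98.6  -93.4] -98.8
45 x 145 [158.5 160.4 166.4 165.6 164.5 161.5 156.6] 161.5
0 y 45 [64.5 63.4 62.2 61.9 60.8 62.2 63.8 60.  64.1 60.8] 62.2
0 y -45 [-64.1 -64.5 -66.  -64.5 -65.6 -64.9 -65.2 -66.4 -64.5 -64.5] -64.7
0 x -75 [-98.2 -96.8 -95.6 -99.  -97.1 -94.9] -96.9
0 x 145 [170.9 172.8 145.  145.  145.  172.8 170.5] 170.5
scene
45 y 45 [61.9 60.8 61.5 61.9 75.  75.  75.  75.  75.  60.4] 68.4
45 y -45 [-56.6 -56.2 -55.9 -55.9 -64.9 -72.8 -66.4 -57.4 -69.8 -64.1] -60.8
45 x -75 [-85.9 -89.2 -75.  -86.6 -98.6 -87.8] -87.2
45 x 145 [163.4 167.1 170.5 170.1 171.6 170.5 170.5] 170.5
0 y 45 [58.1 57.8 57.8 58.1 58.5 58.5 57.4 57.  56.2 57. ] 57.8
0 y -45 [-62.2 -46.1 -45.  -46.5 -52.9 -45.  -46.1 -53.6 -45.  -62.6] -46.3
0 x -75 [ -87.4  -93.  -104.2  -99.4 -103.9  -96.8] -98.1
0 x 145 [158.5 157.  157.4 158.5 158.9 158.9 158.5] 158.5
```

Run:
```python
from ed import *
L=mk((545,-5),-.26)
X=range(-20,22,5);Y=range(-6,8,3)
for n,im,c in(("top",t,[("y",X,12,26,66),("y",X,-12,-26,66),("y",X,12,26,55),("y",X,-12,-26,55),("x",Y,24,40,55)]),("scene",s,[("y",X,12,26,66),("y",X,-12,-26,55),("x",Y,24,40,66)])):
  for ax,ks,a,b,z in c: print(n,z,ax,a,*edge(n,im,L,ax,ks,a,b,z))
# outer walls
for n,im in(("top",t),("scene",s)):
  for ax,ks,a,b,z in [("y",X,22,40,66),("y",X,-22,-40,66),("x",range(-16,18,4),34,50,66),("x",[-20,20],-28,-50,66)]: print(n,"outer",z,ax,a,*edge(n,im,L,ax,ks,a,b,z))
# plate blob
```

```text
top 66 y 12 [17.2 18.  16.7 17.6 18.8 17.6 18.3 17.1 17.8] 17.6
top 66 y -12 [-17.2 -18.3 -18.  -13.9 -15.8 -17.1 -16.7 -17.6 -18.3] -17.2
top 55 y 12 [19.  18.3 17.4 18.3 19.  17.8 18.5 19.9 18. ] 18.3
top 55 y -12 [-17.2 -16.6 -18.  -16.7 -15.8 -17.2 -16.4 -16.4 -16.6] -16.6
top 55 x 24 [28.6 27.8 29.8 29.  28.6] 28.6
scene 66 y 12 [22.  23.7 21.6 23.4 22.  23.  22.3 22.2 22.7] 22.3
scene 55 y -12 [-12.5 -13.6 -13.6 -13.  -13.6 -12.5 -12.5 -12.4 -13.9] -13.1
scene 66 x 24 [32.6 32.2 33.  33.4 35.2] 33.0
top outer 66 y 22 [26.  24.9 25.6 24.5 25.6 23.8 25.2 24.9 24.7] 24.9
top outer 66 y -22 [-26.7 -22.  -24.7 -26.5 -27.2 -26.5 -25.8 -27.  -22. ] -26.5
top outer 66 x 34 [35.8 37.2 36.8 38.4 35.6 50.  35.8 37.4 37. ] 37.0
top outer 66 x -28 [-43.1 -44.2] -43.7
scene outer 66 y 22 [22.  23.8 22.  23.6 22.  22.9 22.4 22.  22.7] 22.4
scene outer 66 y -22 [-40.  -22.  -40.  -22.  -22.  -23.6 -22.2 -22.9 -22.4] -22.4
scene outer 66 x 34 [45.2 45.4 48.  34.  47.4 47.6 34.  34.  34. ] 45.2
scene outer 66 x -28 [-36.8 -28. ] -32.4
```

Candidates, scene pixels:
- **Cartridge:** the only black nosed block is at (436,264), top (205,209), standing between the white and terracotta shakers. The crop confirms it.
- **Switch shapes:** blue (208,203), green (302,138) and dark steel (240,157). I choose the steel one, which stands between the dark and pale mills. The crop shows its steel lever and white roller.
- **Printer:** only one, at (305,222). Clamp upright.

The two views disagree by a few mm, so I'll hover over the cartridge and use the gripper's known position as the reference.

Run:
```python
from h import *
import math
bot.grip(1.0,40)
bot.move_ptp([477.5,336.2,130],[math.pi,0,math.pi+.019])
bot.movel([477.5,336.2,72])
st=bot.get_state();print(st["t"],st["tcp_pos"],st["orientation"],st["qpos"],st["opening"])
for n in("scene","top"): cv2.imwrite(f"pics/{n}1.png",imaging.capture(n))
a=cv2.imread("pics/scene1.png");b=cv2.imread("pics/top1.png")
p=[st["tcp_pos"]]
print(proj("scene",p[0]),proj("top",p[0]))
crop(a,390,170,90,130,4,"pics/a.png");crop(b,160,150,90,130,4,"pics/b.png")
cv2.imwrite("pics/hov1.png",np.hstack([cv2.imread("pics/a.png"),cv2.imread("pics/b.png")]))
```

```text
2.3167 [477.24637441 336.83211223  72.38376049] [ 3.14154720e+00  3.21478011e-05 -3.12151572e+00] [ 4.88249726e-01  5.35905159e-01 -3.06811750e-01  7.28030218e-01
  2.60539687e-05  4.68172788e-01] 1.0002314619113524
[439.71247478 253.63096304] [201.20568735 207.21065136]
```

View pics/hov1.png

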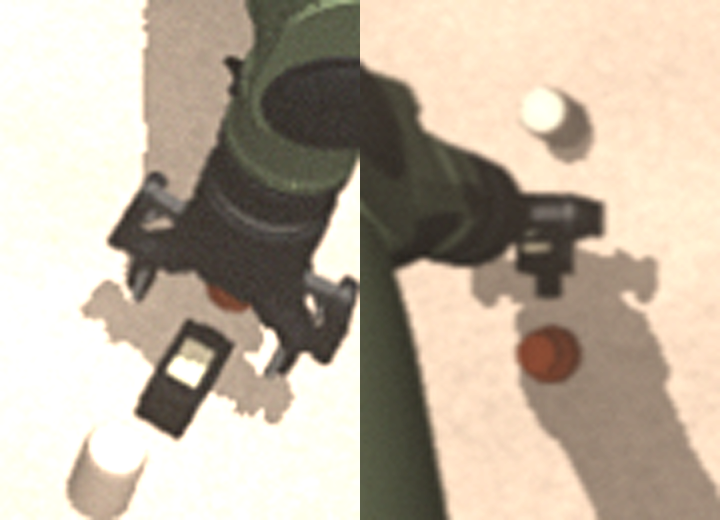

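Run:
```python
from h import *
a=cv2.imread("pics/scene1.png");b=cv2.imread("pics/top1.png")
for n,im,x,y,w,h,f in(("scene",a,410,215,65,50,"m1"),("top",b,185,190,50,40,"m2")):
    B=[boxpts((477.2,336.8),.02,-11,11,sg*42.5,sg*57,85.4,100) for sg in(1,-1)]
    overlay(im,n,B,x,y,w,h,12,f"pics/{f}.png")
```

```text
(no output)
```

View pics/m1.png

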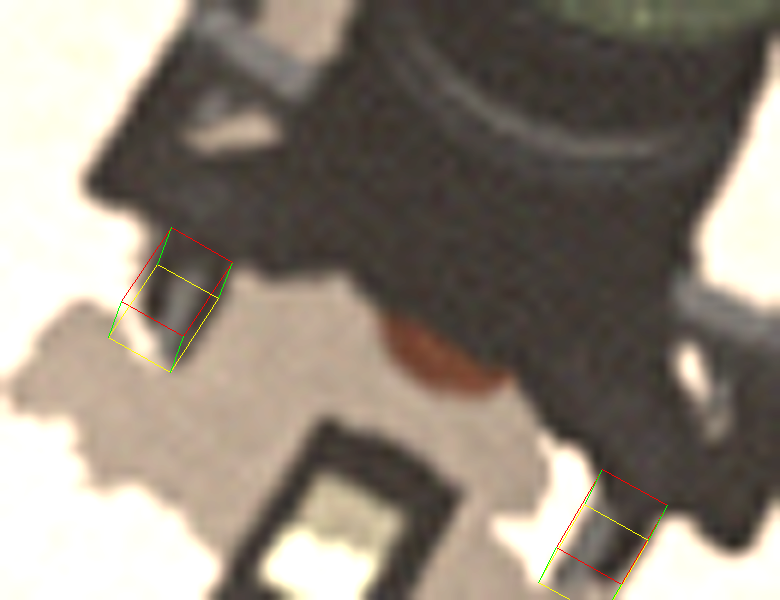

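View pics/m2.png

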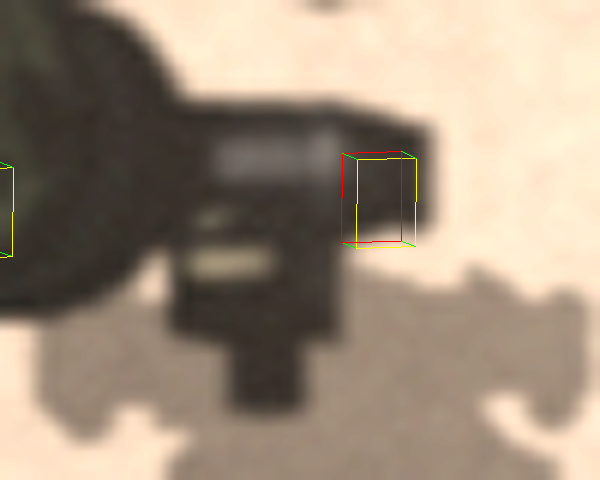

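Run:
```python
from h import *
hit=bot.movel([478.5,337.2,18],max_speed=80,threshold=8)
st=bot.get_state();print(hit,st["t"],st["tcp_pos"],st["contact_force"])
bot.grip(0.0,40)
st=bot.get_state();print(st["opening"],st["contact_force"],st["tcp_pos"])
bot.movel([478.5,337.2,150],max_speed=150)
st=bot.get_state();print(st["t"],st["opening"],st["contact_force"],st["tcp_pos"])
a=imaging.capture("scene");cv2.imwrite("pics/scene2.png",a);b=imaging.capture("top");cv2.imwrite("pics/top2.png",b)
crop(a,390,150,100,130,4,"pics/a.png");crop(b,160,150,100,130,4,"pics/b.png")
cv2.imwrite("pics/lift.png",np.hstack([cv2.imread("pics/a.png"),cv2.imread("pics/b.png")]))
```

```text
False 3.2417 [478.71125509 337.31442085  18.15012299] [ 0.36428013  0.50545795 -0.20585108]
0.3893875920285826 [-0.31323638 -0.60524272  3.07206075] [478.92774625 337.4005505   18.50793852]
4.8 0.39191039885992673 [ 0.82749825 -0.20886337 -0.91558833] [477.76630524 336.81466944 148.94708954]
```

View pics/lift.png

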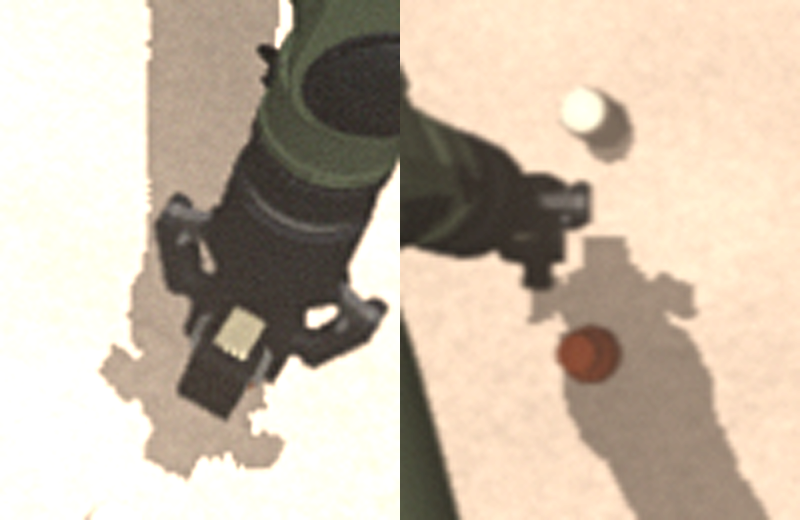

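Run:
```python
from h import *
a=cv2.imread("pics/scene2.png")
B=[boxpts((477.8,336.8),.02,-30,30,-17,17,130.4,175.4)]
overlay(a,"scene",B,425,215,50,45,14,"pics/h1.png")
```

```text
(no output)
```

View pics/h1.png

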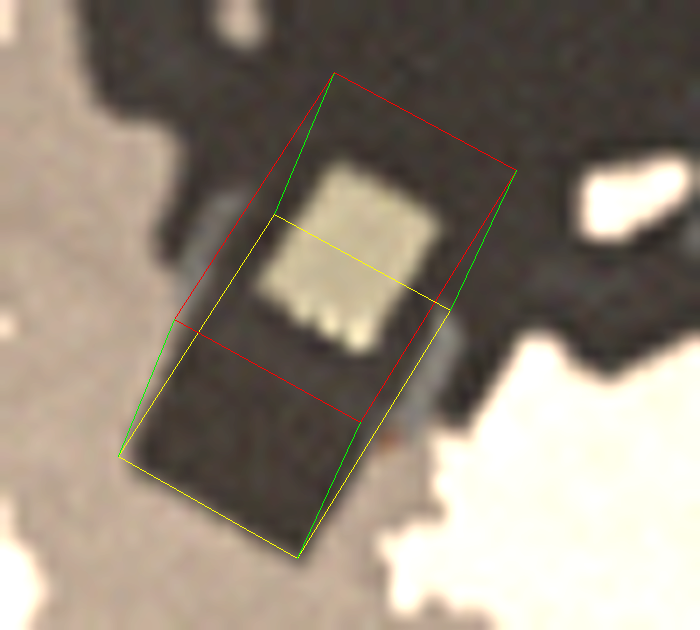

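Run:
```python
from h import *
import math
Y=math.pi-.269
bot.move_ptp([544.5,-4.5,160],[math.pi,0,Y])
bot.movel([544.5,-4.5,93.5],max_speed=100)
st=bot.get_state();print(st["t"],st["opening"],st["contact_force"],st["tcp_pos"],st["orientation"])
a=imaging.capture("scene");cv2.imwrite("pics/scene3.png",a);b=imaging.capture("top");cv2.imwrite("pics/top3.png",b)
p=st["tcp_pos"]
B=[boxpts(p[:2],-.269,-30,30,-17,17,75,120),boxpts(p[:2],-.269,-33,33,-20,20,55,66),boxpts(p[:2],-.269,-90,160,-60,60,0,45)]
crop(a,250,160,110,100,7,"pics/i0.png")
overlay(a,"scene",B,250,160,110,100,7,"pics/i1.png")
overlay(b,"top",B,280,130,80,100,6,"pics/i2.png")
```

```text
7.025 0.38848018124254324 [ 0.53060185 -0.33109397 -1.34376122] [544.94451983  -4.35206719  93.9019058 ] [3.14148958e+00 7.13371474e-04 2.87296315e+00]
```

View pics/i0.png

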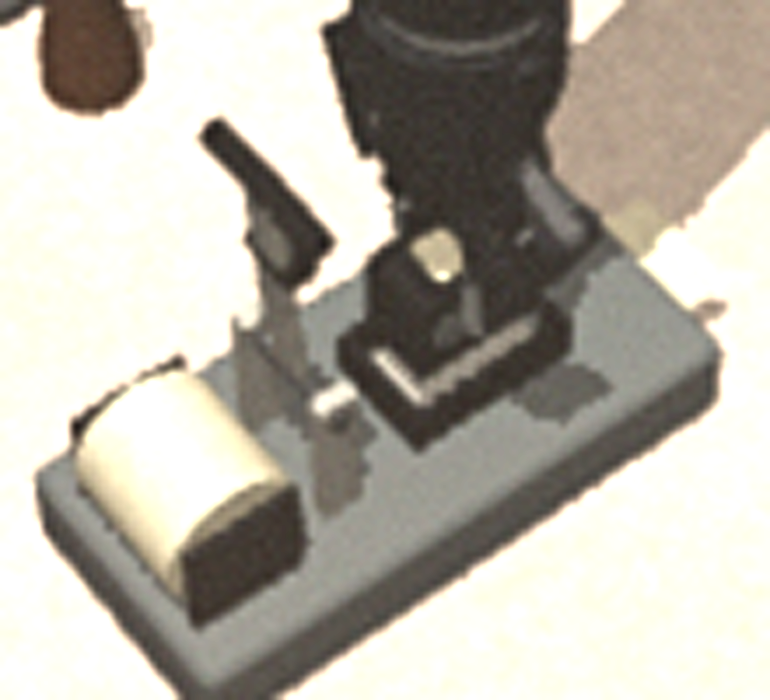

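View pics/i1.png

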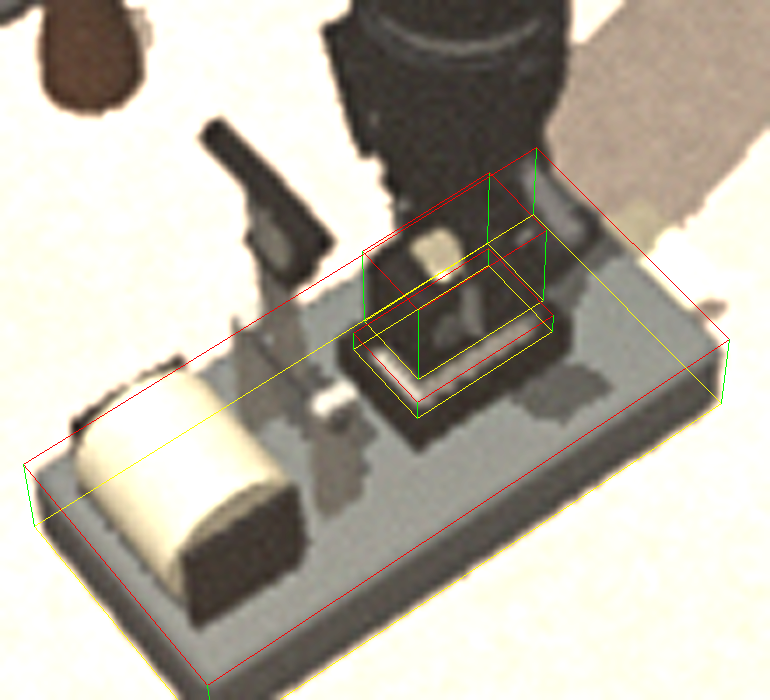

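View pics/i2.png

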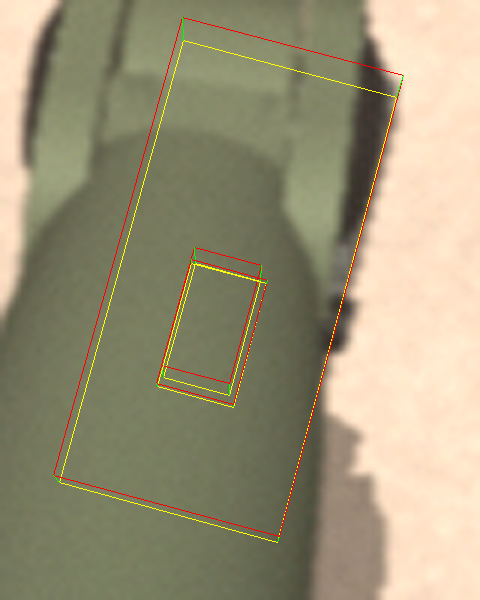

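Run:
```python
from h import *
a=cv2.imread("pics/scene3.png")
p=(544.9,-4.4)
B=[boxpts(p,-.269,-30,30,-17,17,75.4,120),boxpts(p,-.269,-33,33,-20,20,55,66)]
overlay(a,"scene",B,294,196,40,30,19,"pics/j.png")
crop(a,294,196,40,30,19,"pics/j0.png")
```

```text
(no output)
```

View pics/j.png

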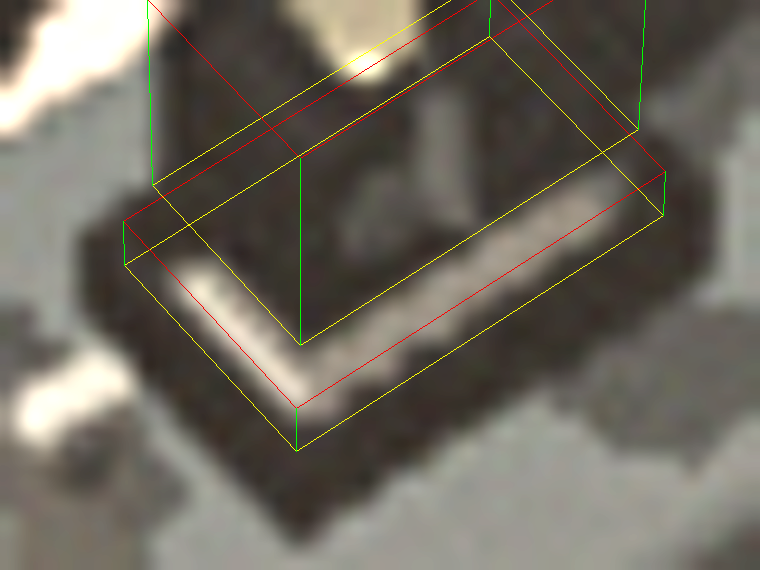

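Run:
```python
from h import *
hit=bot.movel([545.1,-4.1,74.0],max_speed=30,threshold=5)
st=bot.get_state();print(hit,st["t"],st["opening"],st["contact_force"],st["wrist_torque"],st["tcp_pos"])
a=imaging.capture("scene");cv2.imwrite("pics/scene4.png",a)
crop(a,275,165,70,60,11,"pics/k.png")
```

```text
False 7.925 0.3889536019236263 [-0.06307403  0.08228545 -1.24216434] [0.02511179 0.0170192  0.00068601] [545.17373725  -4.11124006  73.98435283]
```

View pics/k.png

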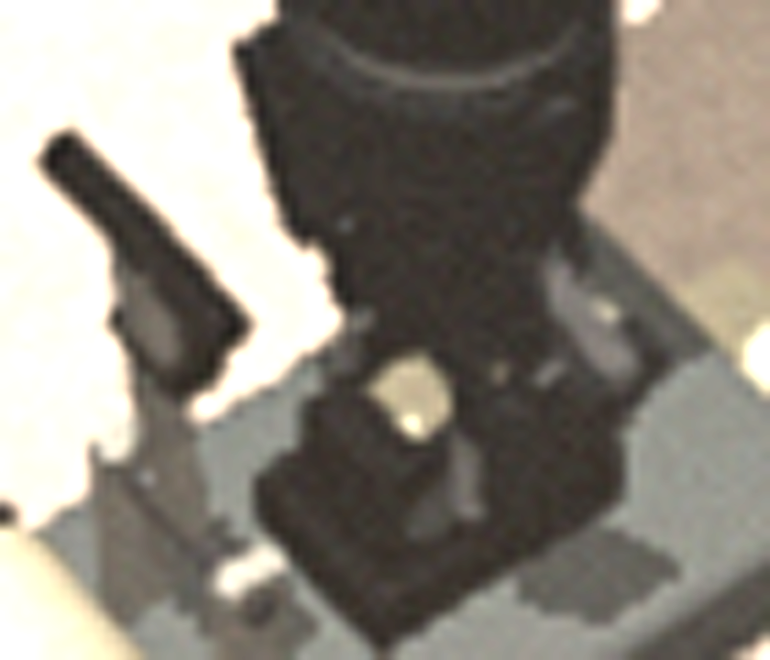

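Run:
```python
from h import *
bot.grip(0.62,40)
bot.movel([545.1,-4.1,150],max_speed=120)
bot.movel([470,60,260],max_speed=200)
st=bot.get_state();print(st["t"],st["opening"],st["contact_force"],st["tcp_pos"])
bot.grip(0.0,30)
bot.move_ptp([420,150,300],[3.14159,0,3.14159-.269])
st=bot.get_state();print(st["t"],st["opening"],st["contact_force"],st["tcp_pos"])
a=imaging.capture("scene");cv2.imwrite("pics/scene5.png",a);b=imaging.capture("top");cv2.imwrite("pics/top5.png",b)
p=(545.1,-4.1)
B=[boxpts(p,-.269,-30,30,-17,17,55,100),boxpts(p,-.269,75-5,75+5,-9,9,105,220)]
overlay(a,"scene",B,255,165,90,80,8,"pics/l.png")
crop(b,280,120,90,100,6,"pics/l2.png")
```

```text
9.975 0.6201169303874456 [-0.62051696 -0.18536937 -0.65033577] [469.96865722  59.7599836  259.13141472]
11.0417 -0.002181505805800725 [-0.08809661 -0.10642643 -0.31687556] [419.98079987 150.59521677 300.45586162]
```

View pics/l.png

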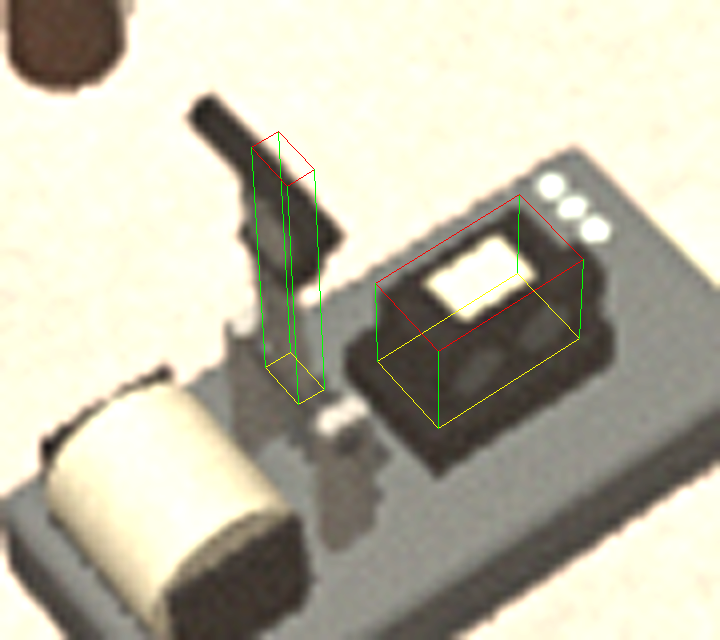

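View pics/l2.png

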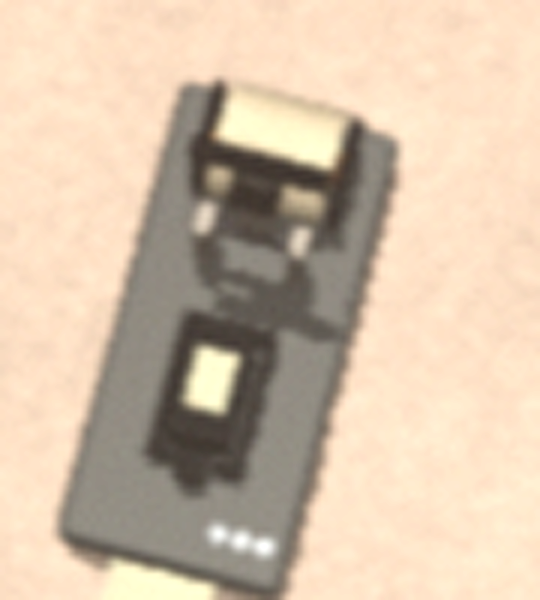

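```bash
cat >> h.py <<'E'
O=(545.1,-4.1);TH=-.269
def PW(x,y,z):
    c,s=np.cos(TH),np.sin(TH); return np.array([O[0]+c*x-s*y,O[1]+s*x+c*y,z])
def bar(q,y=0): return PW(75-115*np.cos(q),y,105+115*np.sin(q))
E
python3 - <<'E'
from h import *
for q in(1.5,1.6,1.7,1.8,1.9,2.0): print(q,[((proj("scene",bar(q,y))-(255,165)+.5)*8).round() for y in(-32,0,32)],bar(q).round())
E
```

```text
1.5 [array([242.,  79.]), array([305., 146.]), array([370., 215.])] [610. -22. 220.]
1.6 [array([211.,  97.]), array([274., 164.]), array([339., 233.])] [621. -25. 220.]
1.7 [array([180., 117.]), array([243., 185.]), array([307., 254.])] [632. -28. 219.]
1.8 [array([149., 140.]), array([212., 208.]), array([276., 278.])] [643. -31. 217.]
1.9 [array([119., 164.]), array([181., 233.]), array([245., 303.])] [653. -34. 214.]
2.0 [array([ 91., 190.]), array([152., 259.]), array([216., 330.])] [664. -37. 210.]
```

Run:
```python
from h import *
rot=[np.pi,0,np.pi-.269]
bot.move_ptp(list(PW(60,0,310)),rot)
bot.movel(list(PW(128,0,300)),max_speed=200)
bot.movel(list(PW(128,0,209)),max_speed=150,threshold=10)
st=bot.get_state();print(st["t"],st["contact_force"],st["tcp_pos"])
for q,dz in((1.5,-9),(1.25,-6),(1.0,-3),(.8,0)):
    b=75-115*np.cos(q);z=105+115*np.sin(q)
    hit=bot.movel(list(PW(b+17,0,z+dz)),max_speed=70,threshold=25)
    st=bot.get_state();print(q,hit,st["t"],st["contact_force"].round(1),st["tcp_pos"].round(1))
    if hit: break
a=imaging.capture("scene");cv2.imwrite("pics/scene6.png",a);crop(a,255,130,90,110,5,"pics/n.png")
```

```text
13.375 [ 0.43986319 -0.59466262  1.06639811] [668.79725517 -37.96145214 210.38707454]
1.5 False 14.1583 [ 0.1  0.5 -0.3] [625.8 -26.3 210.9]
1.25 False 14.7083 [-0.6  0.2 -0.3] [598.4 -18.8 208. ]
1.0 False 15.25 [ 0.1 -0.5 -0.7] [573.4 -11.9 198.7]
0.8 False 15.7 [ 0.1 -0.9  0.2] [556.2  -7.2 187.4]
```

View pics/n.png

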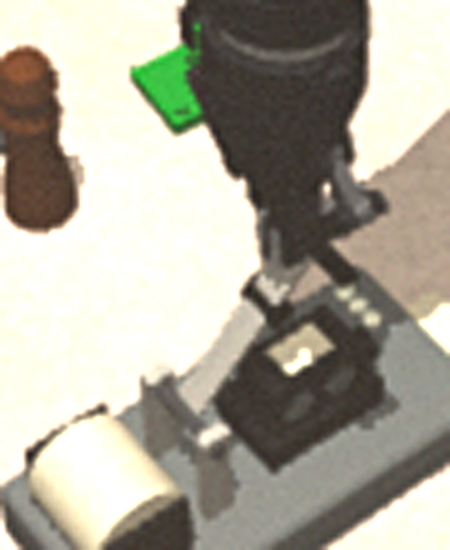

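Run:
```python
from h import *
bot.movel(list(PW(14,0,220)),max_speed=120)
bot.movel(list(PW(-8,0,220)),max_speed=120)
for q in(.75,.6,.45,.3,.15,.05):
    b=75-115*np.cos(q);z=105+115*np.sin(q)+6
    hit=bot.movel(list(PW(b,0,z)),max_speed=70,threshold=25)
    st=bot.get_state();print(q,hit,st["t"],st["contact_force"].round(1),st["tcp_pos"].round(1))
    if hit: break
hit=bot.movel(list(PW(-40,0,109)),max_speed=20,threshold=20)
st=bot.get_state();print(hit,st["t"],st["contact_force"].round(1),st["tcp_pos"].round(1))
bot.dwell(.2)
st=bot.get_state();print(hit,st["t"],st["contact_force"].round(1),st["tcp_pos"].round(1))
```

```text
0.75 True 16.9583 [-0.3 -0.1 -0.5] [532.2  -0.6 188.7]
False 21.4 [ 0.6 -1.6 14.5] [507.6   6.3 110.6]
False 21.6 [ 1.3  0.1 14.2] [507.6   6.3 110.5]
```

Run:
```python
from h import *
bot.movel(list(PW(-40,0,200)),max_speed=150)
bot.move_ptp([400,-130,260],[np.pi,0,np.pi-.25])
st=bot.get_state();print(st["t"],st["contact_force"].round(1))
a=imaging.capture("scene");cv2.imwrite("pics/scene7.png",a);b=imaging.capture("top");cv2.imwrite("pics/top7.png",b)
B=[boxpts(O,TH,-46,-34,-32,32,99,111),boxpts(O,TH,-30,30,-17,17,50,95)]
overlay(a,"scene",B,255,165,90,70,8,"pics/q.png")
crop(a,255,165,90,70,8,"pics/q0.png")
crop(b,280,90,140,140,4,"pics/q2.png")
for q in(0,.1,.2): print(q,[((proj("scene",bar(q,y))-(255,165)+.5)*8).round() for y in(-32,32)])
```

```text
23.1167 [ 0.1 -0.3  0. ]
0 [array([515., 143.]), array([636., 265.])]
0.1 [array([514., 122.]), array([636., 245.])]
0.2 [array([511., 104.]), array([634., 227.])]
```

View pics/q.png

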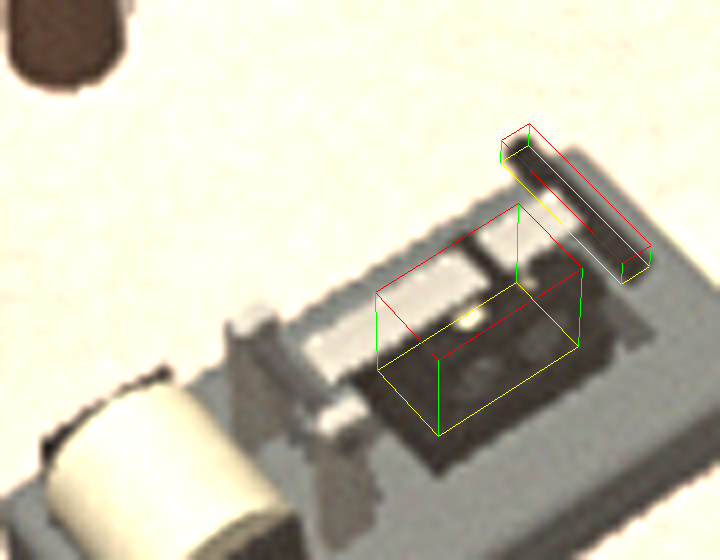

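View pics/q2.png

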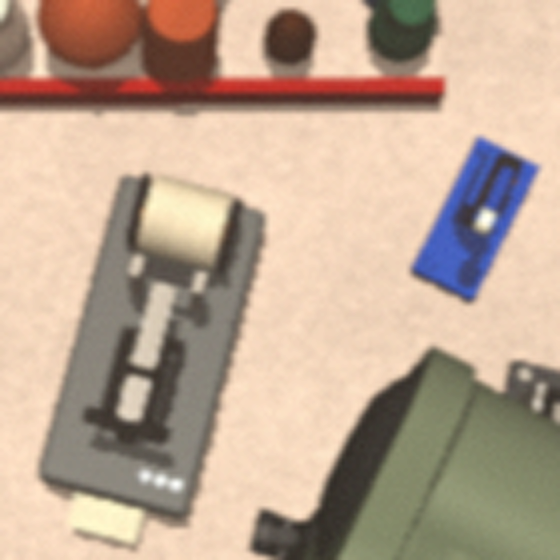

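Run:
```python
from h import *
s=cv2.imread("pics/scene0.png");t=cv2.imread("pics/top0.png")
for n,im,(x,y,w,h) in(("scene",s,(238,122,16,16)),("top",t,(412,200,14,12))):
    r=im[y:y+h,x:x+w].min(2); print(n,r.max()); 
    m=(r>0.85*r.max()).astype(np.uint8); k,l,st,c=cv2.connectedComponentsWithStats(m); i=1+np.argmax(st[1:,4]); p=c[i]+(x,y)
    print(p,st[i],plane(n,p,108).round(1))
```

```text
scene 183
[245.4 129.5] [ 6  6  4  4 10] [ 471.5 -309.8  108. ]
top 141
[418.875 206.875] [6 6 3 3 8] [ 472.3 -308.4  108. ]
```

Run:
```python
from h import *
rot=[np.pi,0,np.pi-.25]
x,y=470,-308
bot.move_ptp([x,y,220],rot)
bot.movel([x,y,122],max_speed=80)
bot.dwell(.3)
st=bot.get_state();print(st["t"],st["contact_force"].round(2),st["tcp_pos"].round(2),st["opening"])
for n in("scene","top"): cv2.imwrite(f"pics/{n}8.png",imaging.capture(n))
a=cv2.imread("pics/scene8.png");crop(a,205,70,90,110,5,"pics/r.png")
B=[boxpts((x,y),-.25,-11,11,-14.5,14.5,122,135),boxpts((472,-308),-.25,-9,9,-5.5,5.5,96.6,114.6)]
overlay(a,"scene",B,205,70,90,110,5,"pics/r.png")
```

```text
25.6917 [-0.03  1.    0.33] [ 470.12 -308.11  122.23] 0.0017247015917351114
```

View pics/r.png

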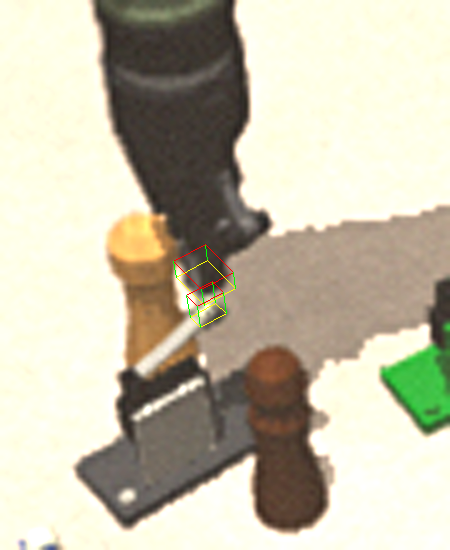

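Run:
```python
from h import *
x,y=470,-308
def S(): 
    st=bot.get_state();print(round(st["t"],2),st["contact_force"].round(2),st["tcp_pos"].round(2))
bot.movel([x,y,116],max_speed=30);S()
bot.movel([x,y,107],max_speed=12);S()
bot.movel([x,y,102.6],max_speed=8,threshold=8);S()
cv2.imwrite("pics/scene9.png",imaging.capture("scene"))
bot.dwell(.3);S();bot.dwell(.3);S()
bot.movel([x,y,135],max_speed=60);S()
```

```text
26.14 [-0.48 -0.8  -0.2 ] [ 469.76 -307.79  115.58]
27.04 [-1.62  0.34  3.14] [ 469.94 -307.97  107.01]
27.74 [-2.02  0.16  2.5 ] [ 469.98 -308.    102.58]
28.09 [-1.73 -0.01  3.03] [ 470.03 -308.02  102.65]
28.39 [-2.52  0.35  3.05] [ 470.01 -308.01  102.62]
29.08 [0.46 0.05 0.43] [ 469.96 -307.92  135.01]
```

Run:
```python
from h import *
bot.movel([470,-308,220],max_speed=150)
bot.move_ptp([350,-80,300],[np.pi,0,np.pi])
st=bot.get_state();print(st["t"],st["contact_force"].round(1))
a=imaging.capture("scene");cv2.imwrite("pics/scene10.png",a);cv2.imwrite("pics/top10.png",imaging.capture("top"))
b=cv2.imread("pics/scene9.png");s=cv2.imread("pics/scene0.png")
for k,(im) in enumerate((s,b,a)): crop(im,215,100,60,80,4,f"pics/v{k}.png")
cv2.imwrite("pics/v.png",np.hstack([cv2.imread(f"pics/v{k}.png") for k in range(3)]))
```

```text
30.85 [-0.5 -1.2  0.2]
```

View pics/v.png

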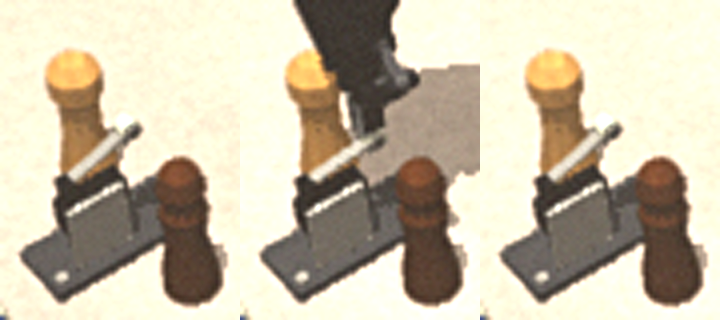

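View pics/scene10.png

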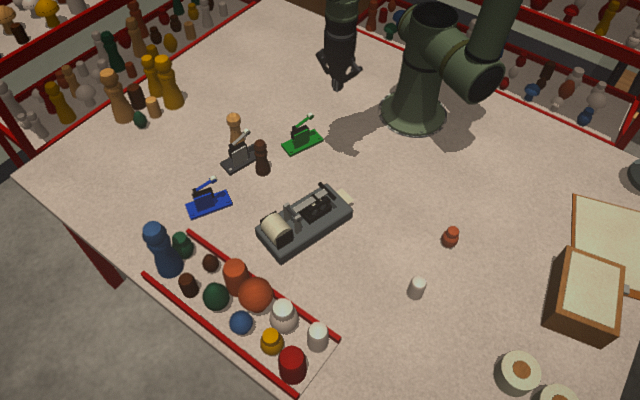

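The middle crop shows the lever pressed, and the right crop shows it sprung back to where it started. In the full view the clamp is shut, the shakers are at (451,237) and (417,288), the mills at (234,127) and (261,157), all where they began, and the robot is clear.

Run:
```python
from h import *
print(bot.sign_off())
```

```text
the job is handed in; nothing more can be done
None
```

The job is done and handed in at about 31 s, with no verdict reported.

- **Cartridge:** I set it upright in the cradle with its nose in the notch. It went in without catching the walls, and the pictures show it seated.
- **Clamp:** I pushed it over, then pressed the bar down to a fingertip height of 110.5 mm at 14 N; nominal bar top when shut is 111 mm. With the arm away, the scene picture puts the bar at the fully shut position. One downward step stopped early when the fingers hit the bar and tripped its 25 N limit. The final press carried on from there.
- **Switch:** I used the steel one. I pressed the roller to 102.6 mm (it clicks at 104, overtravel is below 98), held it about 0.65 s, and let go. The pictures show the lever pressed, then back at rest. I judged the click from the height and the roughly 3 N force, because nothing reports it directly.
- **Bystanders:** The shakers and mills look unmoved in the last picture, and the robot was touching nothing.

**Disagreement:** the two cameras differed by about 3–6 mm on the printer and the cartridge. I used the scene camera, after checking it against the known gripper position and the held cartridge.

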